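# Open the paper trimmer and set the foam board to its fence

## Task

Get the paper trimmer on the craft table ready for a cut: first push its counterweighted arm up with the fingers, past its balance point, so that it stays raised by itself; then push the piece of foam board along the bed until its far edge lies flush against the fence at the back. Only push, gently: do not grip or lift anything, and leave the other things on and around the trimmer where they are.

Things in the scene. Friction and masses are not known exactly. Their poses are not given: they have to be found in the camera images.
- trimmer: fixed paper trimmer (guillotine): grey bed, flat top 36 mm above the table. Origin on the table; in its axes the bed spans x -100 to 120 mm, y -120 to 140 mm. x runs along the cutting edge from handle end to fence, y left, z up. The arm is on the right (-y) side. The fence, an aluminium strip 16 mm high above the bed, runs along y over the whole far end, its near face at x = 100 mm.
- trimmer_arm (a joint): angle of the trimmer's arm in rad: 0 down (level along the cutting edge, as at the start), growing as the handle rises, 1.6 at its stop, just past upright. Moving the handle takes about 1 to 3 N. The balance point lies between 1.0 and 1.15 rad: below it the counterweighted arm falls back; from 1.2 rad it drifts up by itself to the stop within a few seconds and stays.
- handle (a point): middle of the arm's round black handle, on its centre line, 250 mm from the pivot; moves with the arm. The handle is 26 mm in diameter, 60 mm long, and sticks out past the near end of the bed (trimmer x -105 to -165 mm), its underside 53 mm above the table, free space below.
- pivot (a point): the arm's hinge at the far right corner, (115, -132, 66) mm in the trimmer's axes; its axis is level, along the trimmer's y. The arm, a steel bar 10 mm wide and 26 mm high, reaches 280 mm from here to the handle's end; a round counterweight, 44 mm in diameter, sits just behind the hinge.
- board: loose white piece of foam board, 90 mm (x) by 120 mm (y), 10 mm thick, about 50 g, lying flat on the bed, turned up to 0.22 rad from the trimmer's axes; origin centre of its underside. Its near edge (x = -45 mm) is the one to push.
- board_far_edge (a point): middle of the board's far edge (at x = +45 mm, y = 0, half way up its thickness): the edge that must meet the fence.
- fence (a point): middle of the fence's near face, at its foot on the bed top: (100, 10, 36) mm in the trimmer's axes; same axes as the trimmer.
- star: small six-pointed plaster star, 48 mm across, 12 mm thick, left lying on the left side of the trimmer's bed; origin centre of its underside. Leave it alone.
- gluestick: upright glue stick, 31 mm in diameter, 88 mm tall, on the table to the right of the trimmer's arm; origin centre of its foot. Leave it alone.
- scissors: pair of scissors lying flat on the table left of the trimmer, about 140 mm long, 10 mm thick; origin near its middle. Leave alone.
- tub: clear plastic tub of plaster pieces, 150 x 210 mm, 75 mm tall, on the table far right; origin centre of its underside. Leave alone.
- marker: marker pen lying on the table, 133 mm long, 14 mm thick, at the left near the robot; origin under its middle. Leave alone.
- pencilpot: white cup 72 mm in diameter, 95 mm tall, with pencils that stick out to 155 mm, on the table at the right near the robot; origin centre of its foot. Leave alone.
Things that resemble listed ones, but are neither listed nor needed, are in the scene too. There is more than one size of the board; the one meant has the size given above.

How it is judged:
By the outcome, as a careful person would: the job done as asked, in the order asked, and still so for the second after the job is handed in, with the robot touching nothing.
It also fails if it takes over 59 s, if anything falls off the work surface, if the arm or the gripper's body presses on something with over 40 N, if the wrist force passes 120 N, or if a joint passes its speed limit or range.

## Robot

A 6-joint arm with a two-finger parallel gripper is mounted at the origin on the work surface. World frame = base frame: x ahead of the robot, y to its left, z up, the work surface at z = 0. Lengths are in m, angles in degrees, forces in N, time in s.
With the tool pointing down it reaches from about 0.3 to 0.875 m from the base axis. Payload 4.2 kg.
Tool frame: the origin (TCP) lies at the very end of the fingers, on their centre line; the grasp point (between the pads) lies 19 mm behind it; z points along the fingers, y is the line along which they close (so a half turn about z gives the same grasp; the last joint's range is limited). The gripper opens to 85 mm and grips with 20 to 120 N. Pads are 22 mm wide; open, the fingers measure 114 mm over their backs; the gripper's body (76 mm by 85 mm) begins 54 mm behind the grasp point. The pads swing forward as they close: fully open they stand 13 mm farther back than shut.
Start: joints at [70.875, 18.312, 89.639, -0, 72.044, -1.146], TCP at [0.177, 0.547, 0.231] pointing down, gripper open.
Joint ranges: [-177.97, 177.97], [-48.28, 115.42], [12.27, 149.76], [-77.06, 257.06], [2.81, 150.46], [-146.56, 146.56]. Speed limits (degrees/s): [147.25, 147.25, 180, 180, 180, 180].

## Interface

Orientations are given as [roll, pitch, yaw] about the fixed x, y, z axes, in that order (R = Rz(yaw) Ry(pitch) Rx(roll)).
In Python, from rig import env gives the robot as it stands.
- The arm moves only by the tool play_rows, never from a script. Its argument "series" is text: rows parted by semicolons, each of 5 numbers parted by spaces: the opening in per cent of the stroke, from 0 (shut) to 100 (fully open), then the shift along the tool's x, y, z in mm, then the turn about the tool's z in rad. In form: hand x y z twist; .... A call has 1 to 20 rows; each row is the pose to reach, as a shift and turn from the pose commanded when the call began, along the tool's axes at that moment; what a row does not reach only later rows make up. A row lasts 1/10 s, in which the tool goes at most 50 mm and 8.59 degrees, less where a joint would pass 70% of its speed; a pose out of reach is approached as far as the arm can. A call with a gripper value outside its range is refused whole. The fingers move at their own pace and stop on an object; "grip_force" is the grip in N (left out, the last holds). Time passes only in rows, so rows that repeat a pose let the fingers close. It gives the time, the measured TCP pose, the force, the opening and the grip force at its end, in the units of the state.
- env.read_state(): the state, without advancing time (a new reading comes with each control period).
- env.capture(name): name is "scene" or "side" or "wrist"; returns a dict with "image" (420x560x3 uint8, blue, green, red), "intrinsics" (3x3 intrinsics, pixels), "extrinsics" (4x4, takes a point from camera to world coordinates). Camera axes: x right, y down, z forward; pixel columns grow to the right and rows downward; lengths in m; the calibration is good to about 2 mm. A picture is of the moment at which its call begins. There is no depth.
- env.finish_job(): hands the job in; it is judged then, once.
The state is a dict: "clock": time; "q": joint angles; "joint_vel": joint speeds; "effort": joint torques, N m; "tool_pos": TCP position; "ee_rot": TCP orientation; "wrist_force": force on the tool from outside, world axes, zero at the start; "moment": the same for the moment, N m; "finger_gap": opening from 0.0 (shut) to 1.0 (fully open); "gripper_force": force on a finger pad.
Only numpy, scipy, OpenCV 4.12 (cv2) and the standard library are available. Lean on these libraries where they do the work, as an engineer would, in place of code of your own. Each camera call takes 0.05 s, during which the arm holds its last target. There are 200 camera calls.

## Working session

There is one attempt and no reset: what is moved stays moved. The work goes in short steps, Python scripts to look and compute and a tool call to move; the robot and the scene stay as the last step left them, time stands still between calls to the robot, and variables do not carry over. Pictures are saved under pics/ and viewed, at most 10 in all, crops included, and the job is handed in when it is done.

Besides the shell and the picture viewer there is one more tool, called after "Call:" by a JSON object that holds its "api" and its "payload". play_rows: Moves the arm, as the interface text tells. Its arguments: {"type":"object","properties":{"series":{"type":"string"},"grip_force":{"type":"number"}},"required":["series"]}

```bash
mkdir -p pics; cat > h.py <<'E'
import numpy as np,cv2
from rig import env
def ray(c,u,v):
    K=np.array(c["intrinsics"]);E=np.array(c["extrinsics"])
    d=E[:3,:3]@np.linalg.solve(K,[u,v,1.]);return E[:3,3],d
def plane(c,u,v,z):
    o,d=ray(c,u,v);return o+d*(z-o[2])/d[2]
def proj(c,p):
    E=np.linalg.inv(np.array(c["extrinsics"]));q=np.array(c["intrinsics"])@(E[:3,:3]@p+E[:3,3]);return q[:2]/q[2]
E
python3 - <<'E'
from h import *
a=env.capture("scene");b=env.capture("side")
for n,c in(("scene",a),("side",b)):
    cv2.imwrite(f"pics/{n}.png",c["image"]);print(np.round(c["extrinsics"],3),np.round(c["intrinsics"],1))
print(env.read_state())
E
```

```text
[[-0.868  0.328 -0.374  0.866]
 [ 0.497  0.537 -0.682  0.628]
 [-0.023 -0.777 -0.629  0.71 ]
 [ 0.     0.     0.     1.   ]] [[440.9   0.  288.8]
 [  0.  440.9 204.1]
 [  0.    0.    1. ]]
[[ 0.999 -0.012  0.048  0.466]
 [-0.048 -0.5    0.865 -0.906]
 [ 0.014 -0.866 -0.5    0.535]
 [ 0.     0.     0.     1.   ]] [[407.6   0.  286. ]
 [  0.  407.6 213.1]
 [  0.    0.    1. ]]
{'clock': 0.1, 'q': array([ 7.08763458e+01,  1.83492364e+01,  8.97008287e+01, -4.18489543e-04,
        7.20446219e+01, -1.14740881e+00]), 'joint_vel': array([-0.13240604,  0.00538348, -0.16981735, -0.05479562,  0.09031828,
       -0.05380767]), 'effort': array([ 5.42100843e-04, -4.16414881e+01, -2.34703070e+01,  1.43374050e-04,
        4.89045327e-03, -3.89487013e-05]), 'tool_pos': array([0.1773302 , 0.54651231, 0.23054415]), 'ee_rot': array([-1.79905324e+02, -1.49826641e-03,  1.62023883e+02]), 'wrist_force': array([-0.07257685,  0.09054127, -0.54444109]), 'moment': array([ 0.01209503,  0.02159604, -0.03058702]), 'gripper_force': 0.0, 'finger_gap': 0.9985006224606818}
```

View pics/scene.png

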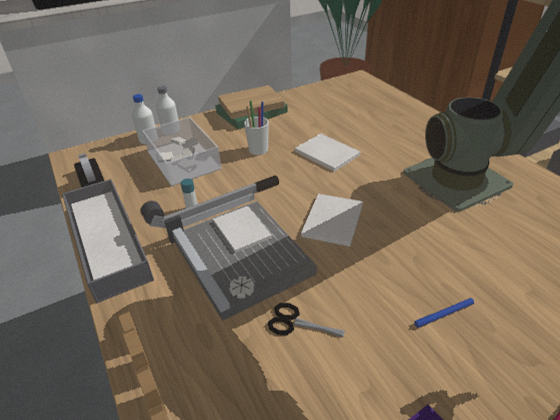

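View pics/side.png

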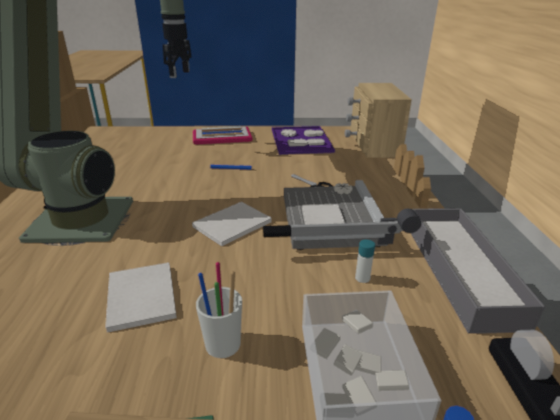

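The scene view shows the trimmer around (240,250), handle tip (278,181), counterweight (152,213), board (242,229) and star (242,287). In the side view the handle is at (277,231), the board at (323,215) and the glue stick at (365,260). I'll zoom in on the trimmer in both views.

```bash
python3 - <<'E'
import cv2,numpy as np
a=cv2.imread("pics/scene.png")[165:325,130:330];b=cv2.imread("pics/side.png")[170:290,255:425]
A=cv2.resize(a,None,fx=3.6,fy=3.6,interpolation=2);B=cv2.resize(b,None,fx=4.4,fy=4.4,interpolation=2)
cv2.imwrite("pics/za.png",A);cv2.imwrite("pics/zb.png",B)
E
```

```text
(no output)
```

View pics/za.png

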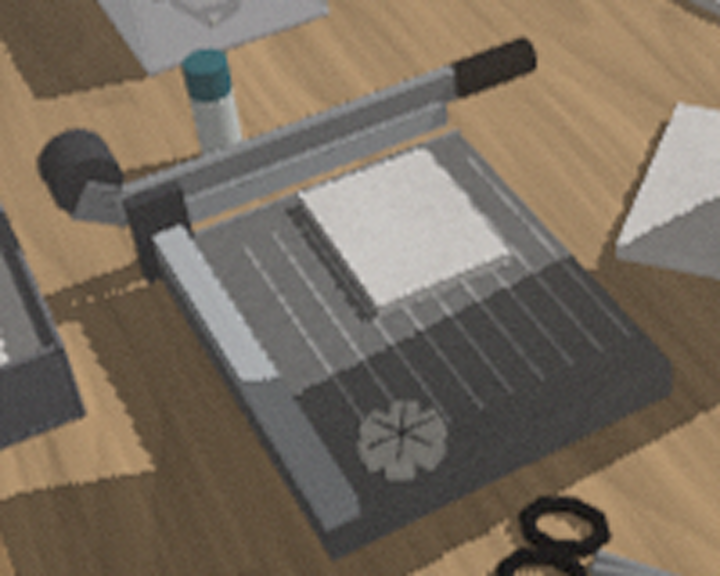

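View pics/zb.png

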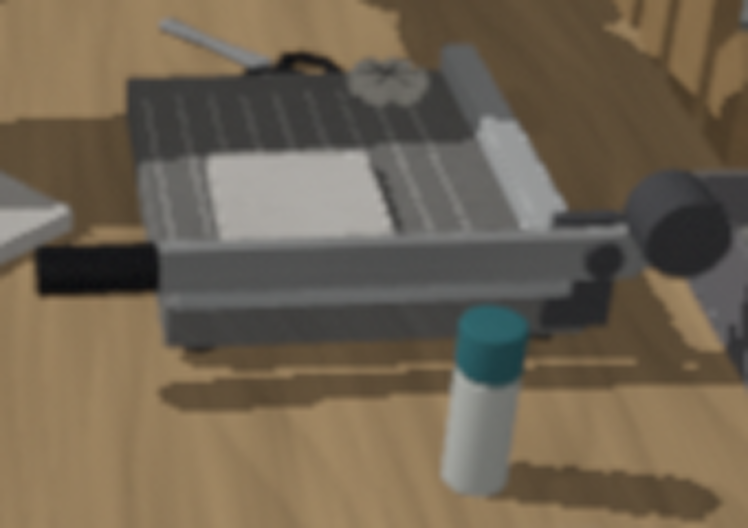

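Crop pixels: in the scene view, bed near-left corner (668,362), near-right (457,132), board corners (425,150), (300,193), (375,306), (508,258), handle tip (525,58). In the side view, handle ends at (40,270) and (158,268), hinge (605,258).

```bash
python3 - <<'E'
from h import *
a=env.capture("scene");b=env.capture("side")
A=lambda x,y:(130+(x+.5)/3.6-.5,165+(y+.5)/3.6-.5); B=lambda x,y:(255+(x+.5)/4.4-.5,170+(y+.5)/4.4-.5)
P=lambda n,c,p,z:print(n,np.round(plane(c,*p,z)*1000,1))
P("nl",a,A(668,362),.036);P("nr",a,A(457,132),.036);P("fl",a,A(335,545),.036)
P("nl_s",b,B(128,80),.036)
P("fenceTopFL",a,A(330,528),.052);P("fenceTopFR",a,A(155,233),.052);P("fenceTopNL",a,A(357,510),.052);P("fenceTopNR",a,A(183,230),.052)
for q in((425,150),(300,193),(375,306),(508,258)):P("board",a,A(*q),.046)
for q in((208,155),(366,152),(393,235)):P("board_s",b,B(*q),.046)
for q in((40,270),(158,268)):P("handle_s",b,B(*q),.066)
for q in((525,58),(455,82)):P("handle",a,A(*q),.066)
P("pivot_s",b,B(605,258),.066)
P("glue_top",a,A(207,62),.088);P("star",a,A(403,438),.048)
E
```

```text
nl [518.4 100.7  36. ]
nr [ 527.2 -153.2   36. ]
fl [734.3 120.4  36. ]
nl_s [514.   95.8  36. ]
fenceTopFL [735.5 121.4  52. ]
fenceTopFR [ 741.  -142.7   52. ]
fenceTopNL [719.  118.1  52. ]
fenceTopNR [ 725.  -136.2   52. ]
board [ 559.  -135.5   46. ]
board [ 647.  -138.1   46. ]
board [647.9 -18.8  46. ]
board [560.9 -14.6  46. ]
board_s [554.3 -20.1  46. ]
board_s [644.6 -18.5  46. ]
board_s [ 644.5 -109.1   46. ]
handle_s [ 459.6 -169.9   66. ]
handle_s [ 517.  -169.6   66. ]
handle [ 465.3 -167.3   66. ]
handle [ 519.1 -167.9   66. ]
pivot_s [ 738.7 -166.    66. ]
glue_top [ 663.1 -248.2   88. ]
star [677.2  83.4  48. ]
```

Trimmer origin ≈ (622,-36) mm, yaw ≈ +0.025 rad; the bed corners, fence, hinge and handle all agree. The tool can only point down, so a vertical finger can't get under a level handle. The arm's rear end, the counterweight behind the hinge, can be pushed down by the fingertips to swing the arm up. I'll go over there with the gripper shut and take a closer look.

Call:
{"api": "play_rows", "payload": {"series": "0 -40 -25 -60 -0.1; 0 -80 -50 -60 -0.2; 0 -120 -75 -60 -0.339; 0 -160 -99 -60 -0.339; 0 -200 -123 -60 -0.339; 0 -240 -148 -60 -0.339; 0 -280 -173 -60 -0.339; 0 -320 -197 -60 -0.339; 0 -360 -222 -60 -0.339; 0 -400 -246 -60 -0.339; 0 -440 -271 -60 -0.339; 0 -480 -296 -60 -0.339; 0 -520 -320 -60 -0.339; 0 -560 -345 -60 -0.339; 0 -600 -370 -60 -0.339; 0 -640 -394 -60 -0.339; 0 -680 -419 -60 -0.339; 0 -720 -444 -40 -0.339; 0 -760 -468 -20 -0.339; 0 -779 -480 0 -0.339"}}

```text
clock: 2.2
tool_pos: [0.7718, -0.1535, 0.2291]
ee_rot: [-180.0, -0.0, -178.7]
wrist_force: [0.5, -0.2, 0.3]
finger_gap: 0.003
gripper_force: 0.0
```

```bash
python3 - <<'E'
from h import *
w=env.capture("wrist");s=env.capture("side")
cv2.imwrite("pics/w1.png",w["image"]);np.save("pics/w1E.npy",w["extrinsics"]);print(np.round(w["extrinsics"],3),np.round(w["intrinsics"],1))
st=env.read_state();print(st["clock"],st["tool_pos"],st["ee_rot"],st["q"],st["wrist_force"])
cv2.imwrite("pics/s1.png",cv2.resize(s["image"][150:330,330:560],None,fx=3,fy=3,interpolation=2))
E
```

```text
[[-0.024  0.954  0.3    0.695]
 [ 1.     0.023  0.007 -0.155]
 [-0.     0.3   -0.954  0.371]
 [ 0.     0.     0.     1.   ]] [[299.1   0.  280.9]
 [  0.  299.1 208.2]
 [  0.    0.    1. ]]
2.3 [ 0.76999458 -0.15327461  0.22452368] [ 179.9357901    -0.48602606 -178.75191514] [-1.20773003e+01  3.91684309e+01  5.51192425e+01 -4.96463047e-02
  8.62000680e+01 -1.03321612e+02] [-0.66365327  0.22308108 -0.7163732 ]
```

View pics/w1.png

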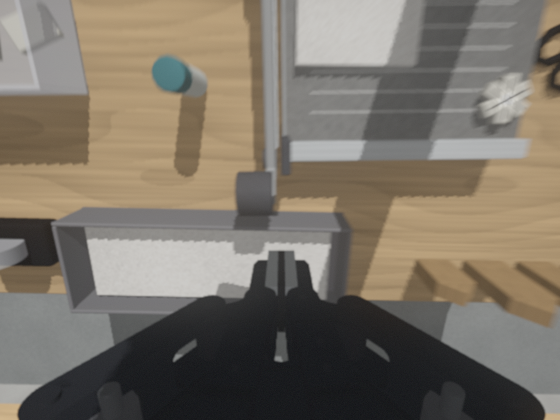

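View pics/s1.png

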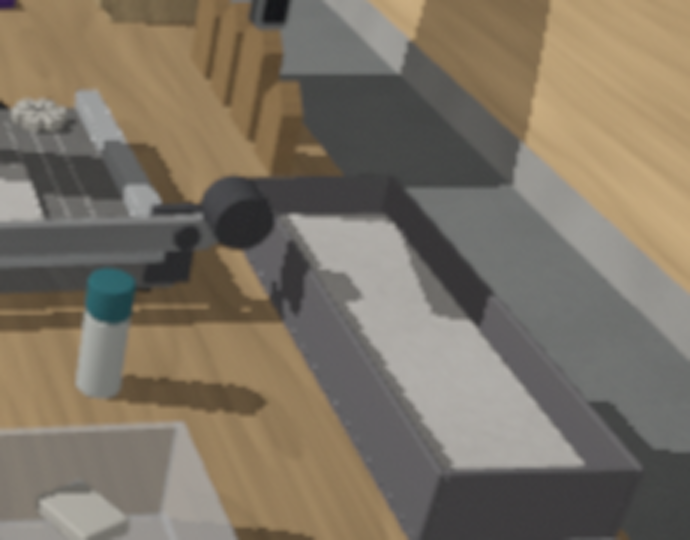

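The wrist view shows the counterweight at u 237–272, v 171–215, with the grey planter tray's near wall right behind it (v≈212, near right corner (82,212)). In the side crop the counterweight is at (240,213) and the tray's near right corner at (440,468). I'll triangulate the space between them.

```bash
cat >> h.py <<'E'
def tri(c1,p1,c2,p2):
    o1,d1=ray(c1,*p1);o2,d2=ray(c2,*p2)
    t=np.linalg.lstsq(np.c_[d1,-d2],o2-o1,rcond=None)[0]
    return (o1+d1*t[0]+o2+d2*t[1])/2,np.linalg.norm(o1+d1*t[0]-o2-d2*t[1])
E
python3 - <<'E'
from h import *
w=env.capture("wrist");s=env.capture("side");S=lambda x,y:(330+(x+.5)/3-.5,150+(y+.5)/3-.5)
c=lambda n,p,q:print(n,[np.round(1000*v,1) for v in tri(w,p,s,S(*q))])
c("bin near -y top",(82,212),(440,468))
c("CW centre(-y face)",(237,193),(245,217))
for n,p,z in(("cw near",(254,171),.088),("cw far",(255,215),.088),("cwL",(237,193),.066),("cwR",(272,193),.066),("bin near edge",(250,212),.06),("bin near +y",(345,215),.06),("bin inner near",(250,228),.06)):
    print(n,np.round(1000*plane(w,*p,z),1))
print(np.round(1000*plane(s,*S(245,217),.066)))
E
```

```text
bin near -y top [array([ 817.2, -386.5,   40.2]), np.float64(25.8)]
CW centre(-y face) [array([ 764.8, -194.2,   98.4]), np.float64(3.7)]
cw near [ 743.9 -178.8   88. ]
cw far [ 787.4 -178.    88. ]
cwL [ 771.1 -198.4   66. ]
cwR [ 770.3 -162.1   66. ]
bin near edge [ 793.4 -185.7   60. ]
bin near +y [794.6 -83.   60. ]
bin inner near [ 811.8 -185.8   60. ]
[ 789. -141.   66.]
```

The counterweight centre comes out near x 765, z ≈ 95, so it sits above hinge level and pushing it straight down works. Before pressing I'll check the clearance between the rising handle and the robot's forearm in the full side view.

```bash
python3 - <<'E'
from h import *
s=env.capture("side");cv2.imwrite("pics/s2.png",s["image"])
for z in(.2,.3,.4,.5):print(z,[np.round(proj(s,np.array([x,-.155*x/.77,z]))) for x in(.77,.64)])
E
```

```text
0.2 [array([415., 169.]), array([350., 165.])]
0.3 [array([424., 122.]), array([354., 117.])]
0.4 [array([435.,  67.]), array([360.,  64.])]
0.5 [array([446.,   4.]), array([366.,   3.])]
```

View pics/s2.png

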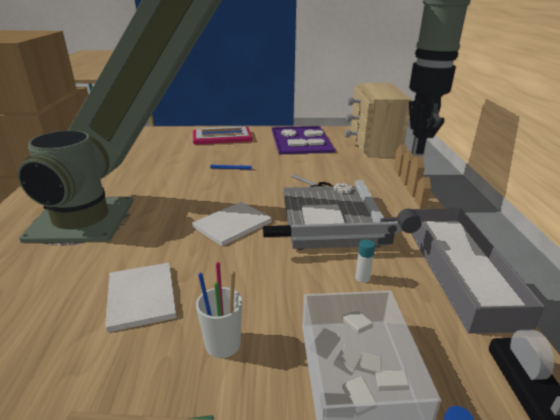

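No part of the forearm lies below z≈0.5 at x≈0.64–0.77, so the rising handle clears it. Now going over the counterweight, then down to contact in small steps.

Call:
{"api": "play_rows", "payload": {"series": "0 2 -27 30 0; 0 2 -27 60 0; 0 2 -27 80 0; 0 2 -27 95 0; 0 2 -27 100 0; 0 2 -27 104 0; 0 2 -27 108 0; 0 2 -27 112 0; 0 2 -27 115 0; 0 2 -27 115 0"}}

```text
clock: 3.45
tool_pos: [0.7688, -0.1771, 0.1159]
ee_rot: [180.0, -0.0, -178.6]
wrist_force: [0.3, -0.8, -0.0]
finger_gap: 0.0
gripper_force: 0.0
```

Call:
{"api": "play_rows", "payload": {"series": "0 0 0 2 0; 0 0 0 4 0; 0 0 0 6 0; 0 0 0 8 0; 0 0 0 10 0; 0 0 0 12 0; 0 0 0 12 0"}}

```text
clock: 4.15
tool_pos: [0.7735, -0.1771, 0.1099]
ee_rot: [-179.9, 0.8, -178.6]
wrist_force: [4.0, 0.6, 12.9]
finger_gap: 0.003
gripper_force: 6.1
```

```bash
python3 - <<'E'
from h import *
s=env.capture("side");c=env.capture("scene")
t=cv2.resize(s["image"][130:280,250:450],None,fx=2,fy=2);u=cv2.resize(c["image"][150:300,110:310],None,fx=2,fy=2)
cv2.imwrite("pics/p3.png",np.hstack([t,u]))
E
```

```text
(no output)
```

View pics/p3.png

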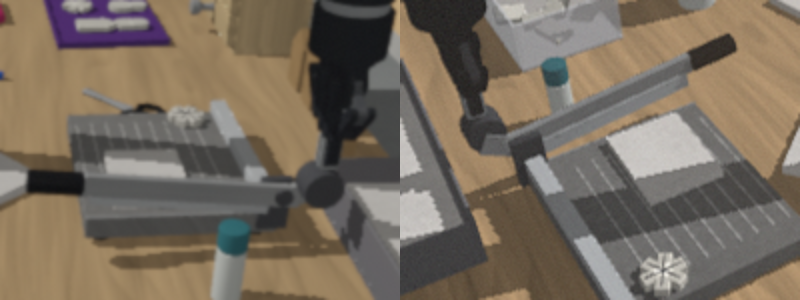

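The tip rests on the counterweight (left half at about (325,165)) with 13 N, and the arm has started to rise: the handle is lifting at (55,182). Continuing.

Call:
{"api": "play_rows", "payload": {"series": "0 -1 0 2 0; 0 -3 0 4 0; 0 -4 0 6 0; 0 -5 0 8 0; 0 -6 0 10 0; 0 -7 0 12 0; 0 -8 0 14 0; 0 -9 0 16 0; 0 -9 0 16 0"}}

```text
clock: 5.15
tool_pos: [0.7854, -0.1769, 0.0953]
ee_rot: [-179.8, 1.2, -178.5]
wrist_force: [8.2, 0.5, 9.7]
finger_gap: -0.002
gripper_force: 5.3
```

```bash
cat > th.py <<'E'
from h import *
def theta():
    s=env.capture("side");im=s["image"];m=(im.max(2)<35).astype(np.uint8);m[:, :225]=0;m[:,400:]=0;m[265:]=0
    n,l,st,ce=cv2.connectedComponentsWithStats(m)
    out=[]
    for i in range(1,n):
        if st[i,4]>60:
            o,d=ray(s,*ce[i]);p=o+d*(-.168-o[1])/d[1];q=p-[.738,-.168,.066]
            out.append((st[i,4],ce[i].round(),p.round(3),round(np.hypot(q[0],q[2]),3),round(np.arctan2(q[2],-q[0]),3)))
    return out
if __name__=="__main__":
    print(*theta(),sep="\n");print(env.read_state()["tool_pos"],env.read_state()["wrist_force"])
E
python3 th.py
```

```text
(np.int32(290), array([292., 180.]), array([ 0.518, -0.168,  0.185]), np.float64(0.25), np.float64(0.497))
[ 0.78430999 -0.17696061  0.09455956] [5.4804552  0.58705047 8.98186665]
```

The handle is at radius 0.250, as it must be, and θ≈0.50. Continuing.

Call:
{"api": "play_rows", "payload": {"series": "0 0 0 2 0; 0 0 0 4 0; 0 0 0 6 0; 0 0 0 8 0; 0 0 0 10 0; 0 0 0 12 0; 0 0 0 14 0; 0 0 0 14 0"}}

```text
clock: 6.0
tool_pos: [0.7774, -0.1768, 0.0738]
ee_rot: [180.0, -0.1, -178.6]
wrist_force: [-0.3, -0.5, 1.2]
finger_gap: -0.0
gripper_force: 0.3
```

```bash
python3 th.py
```

```text
(np.int32(339), array([345., 131.]), array([ 0.616, -0.168,  0.287]), np.float64(0.252), np.float64(1.066))
[ 0.77688359 -0.17677596  0.07326861] [0.0537224  0.21258303 0.74577245]
```

Call:
{"api": "play_rows", "payload": {"series": "0 0 0 2 0; 0 0 0 4 0; 0 0 0 6 0; 0 0 0 8 0; 0 0 0 9 0; 0 0 0 9 0"}}

```text
clock: 6.65
tool_pos: [0.7775, -0.1769, 0.0645]
ee_rot: [180.0, -0.1, -178.6]
wrist_force: [0.1, -0.6, 0.4]
finger_gap: -0.0
gripper_force: 0.0
```

```bash
python3 th.py
```

```text
(np.int32(369), array([390., 116.]), array([ 0.698, -0.168,  0.315]), np.float64(0.253), np.float64(1.413))
[ 0.77763415 -0.17693164  0.06479631] [ 0.04406545 -0.17481872 -0.70284319]
```

θ≈1.41, past 1.2, and the contact force is zero. Retreating outward and up, then around the upright arm to a spot short of the board.

Call:
{"api": "play_rows", "payload": {"series": "0 -20 0 -5 0; 0 -40 0 -25 0; 0 -40 0 -60 0; 0 -40 0 -95 0; 0 -40 0 -130 0; 0 -40 35 -130 0; 0 -40 70 -130 0; 0 -40 105 -130 0; 0 -40 140 -130 0; 0 0 140 -130 0; 0 40 140 -130 0; 0 80 140 -130 0; 0 120 140 -130 0; 60 160 140 -130 0; 60 200 130 -130 0; 60 225 115 -130 0; 60 245 106 -130 0; 60 245 106 -130 0; 60 245 106 -130 0"}}

```text
clock: 8.6
tool_pos: [0.5309, -0.0772, 0.1959]
ee_rot: [180.0, 0.1, -178.6]
wrist_force: [0.2, 0.8, -0.9]
finger_gap: 0.603
gripper_force: 0.0
```

```bash
python3 - <<'E'
from h import *
w=env.capture("wrist");s=env.capture("side")
cv2.imwrite("pics/w4.png",np.hstack([cv2.resize(w["image"],(400,300)),cv2.resize(s["image"],(400,300))]));st=env.read_state();print(st["tool_pos"],st["ee_rot"],st["wrist_force"],st["clock"])
im=w["image"];m=cv2.inRange(cv2.cvtColor(im,cv2.COLOR_BGR2HSV),(0,0,150),(180,45,255))
cs,_=cv2.findContours(m,0,1)
for c in cs:
    if cv2.contourArea(c)>1500:
        b=cv2.boxPoints(cv2.minAreaRect(c));print(cv2.contourArea(c),[ (p.round(),np.round(1000*plane(w,*p,.046),1)) for p in b])
E
```

```text
[ 0.53149788 -0.07685836  0.19544325] [ 1.79994604e+02  6.86635813e-02 -1.78540044e+02] [-0.21392089  1.07468929  0.06659784] 8.7
7245.0 [(array([219., 213.], dtype=float32), array([ 553.1, -140.1,   46. ])), (array([329., 213.], dtype=float32), array([550.3, -27.1,  46. ])), (array([329., 291.], dtype=float32), array([642.3, -20.3,  46. ])), (array([219., 291.], dtype=float32), array([ 645.4, -143.5,   46. ]))]
11410.0 [(array([229.,   9.], dtype=float32), array([ 371., -125.,   46.])), (array([325., -68.], dtype=float32), array([316.1, -47.3,  46. ])), (array([428.,  60.], dtype=float32), array([406.1,  50.3,  46. ])), (array([332., 138.], dtype=float32), array([474.8, -29.9,  46. ]))]
```

View pics/w4.png

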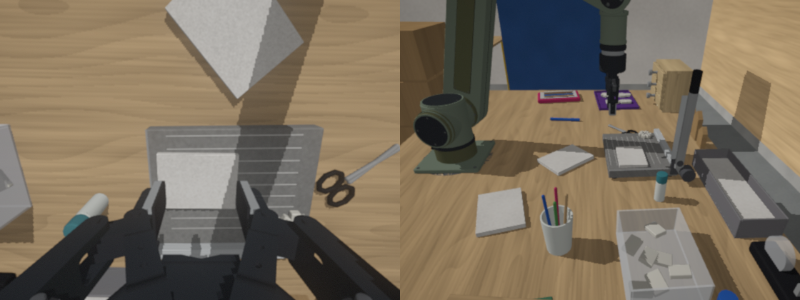

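The arm stands upright on its own (side half, (692,105)). The board lies in front of the fingers with its near edge at x≈0.555, and both fingers span it. Lowering behind the edge.

Call:
{"api": "play_rows", "payload": {"series": "60 4 0 40 0; 60 4 0 80 0; 60 4 0 115 0; 60 4 0 135 0; 60 4 0 143 0; 60 4 0 148 0; 60 4 0 151 0; 60 4 0 153 0; 60 4 0 153 0"}}

```text
clock: 9.6
tool_pos: [0.5269, -0.0773, 0.0429]
ee_rot: [-180.0, 0.1, -178.6]
wrist_force: [0.1, 0.3, 0.1]
finger_gap: 0.601
gripper_force: 0.0
```

```bash
python3 - <<'E'
from h import *
s=env.capture("side");st=env.read_state();print(st["tool_pos"],st["wrist_force"])
cv2.imwrite("pics/s5.png",cv2.resize(s["image"][130:260,240:420],None,fx=4,fy=4,interpolation=2))
E
```

```text
[ 0.52690974 -0.07726095  0.04300137] [-0.29771203 -0.26710804  0.93606514]
```

View pics/s5.png

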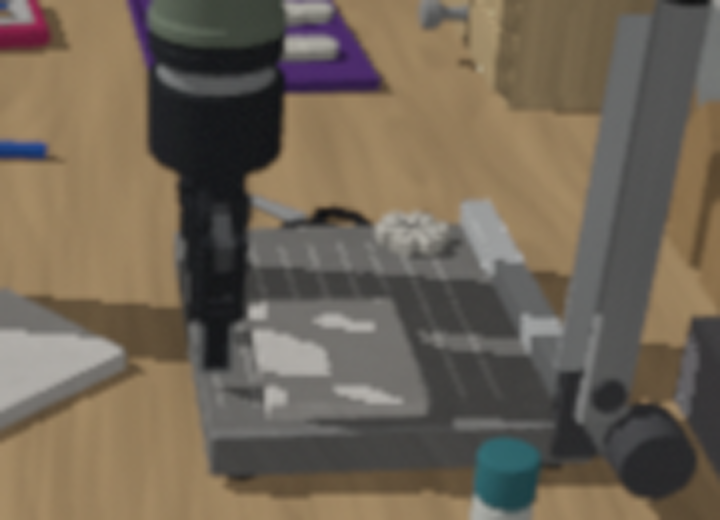

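The tips are just short of the board: the near finger ends at crop (217,368), and the board's near edge runs (250,305)–(270,410). I'll compute the tip height and the remaining gaps.

```bash
python3 - <<'E'
from h import *
s=env.capture("side");S=lambda x,y:(240+(x+.5)/4-.5,130+(y+.5)/4-.5)
for y in(-.103,-.11):
    o,d=ray(s,*S(217,368));print("tip",o+d*(y-o[1])/d[1])
for n,q,z in(("bNear-y",(270,403),.046),("bNear+y",(250,305),.046),("bFar-y",(425,400),.046),("bFar+y",(390,300),.046),("fence top near +y",(465,208),.052),("fence top near -y?",(540,372),.052)):print(n,np.round(1000*plane(s,*S(*q),z)))
E
```

```text
tip [ 0.52890179 -0.103       0.04776342]
tip [ 0.52834917 -0.11        0.05201239]
bNear-y [ 556. -139.   46.]
bNear+y [554. -25.  46.]
bFar-y [ 644. -138.   46.]
bFar+y [643. -21.  46.]
fence top near +y [713.  98.  52.]
fence top near -y? [ 713. -119.   52.]
```

Call:
{"api": "play_rows", "payload": {"series": "60 0 0 2 0; 60 0 0 4 0; 60 0 0 6 0; 60 0 0 8 0; 60 0 0 9 0; 60 0 0 9 0"}}

```text
clock: 10.3
tool_pos: [0.5263, -0.0772, 0.0331]
ee_rot: [180.0, -0.0, -178.6]
wrist_force: [-0.2, 0.1, -0.5]
finger_gap: 0.601
gripper_force: 0.0
```

Call:
{"api": "play_rows", "payload": {"series": "60 0 0 1 0; 60 0 0 2 0; 60 0 0 2 0; 60 0 0 2 0"}}

```text
clock: 10.7
tool_pos: [0.5265, -0.0772, 0.0327]
ee_rot: [-180.0, 0.0, -178.6]
wrist_force: [-3.4, 1.0, 10.8]
finger_gap: 0.6
gripper_force: 5.4
```

The tips touch the bed. Up 3 mm, then push along the bed.

Call:
{"api": "play_rows", "payload": {"series": "60 0 0 -4 0; 60 -5 0 -4 0; 60 -10 0 -4 0; 60 -14 0 -4 0; 60 -18 0 -4 0; 60 -22 0 -4 0; 60 -26 0 -4 0; 60 -30 0 -4 0; 60 -34 0 -4 0; 60 -38 0 -4 0; 60 -42 0 -4 0; 60 -46 0 -4 0; 60 -50 0 -4 0; 60 -54 0 -4 0; 60 -58 0 -4 0; 60 -62 0 -4 0; 60 -66 0 -4 0; 60 -70 0 -4 0; 60 -72 0 -4 0; 60 -72 0 -4 0"}}

```text
clock: 12.7
tool_pos: [0.5987, -0.0754, 0.0353]
ee_rot: [180.0, 0.0, -178.6]
wrist_force: [-0.2, -0.2, 0.1]
finger_gap: 0.602
gripper_force: 0.0
```

```bash
cat > bd.py <<'E'
from h import *
s=env.capture("side");c=env.capture("scene");st=env.read_state();print(st["tool_pos"],st["wrist_force"])
# gap far edge/fence: sample brightness along trimmer x, several y, on board-top plane
O=np.array([.622,-.036])
for n,k in(("scene",c),("side",s)):
    for yy in(-.09,-.06,-.03,0.,.01):
        x=np.arange(.0,.125,.004);P=[np.r_[O+[a-.025*yy,yy+.025*a],.046] for a in x]
        v=[int(cv2.getRectSubPix(k["image"],(1,1),tuple(map(float,proj(k,p)))).mean()) for p in P];print(n,yy,v)
E
python3 bd.py
```

```text
[ 0.59831343 -0.07538846  0.03526881] [ 0.11645607  0.05636385 -0.37838712]
scene -0.09 [198, 199, 164, 122, 121, 121, 119, 123, 119, 158, 207, 205, 203, 201, 189, 160, 126, 116, 122, 123, 114, 71, 74, 72, 77, 105, 106, 107, 107, 105, 94, 49]
scene -0.06 [197, 198, 197, 198, 198, 198, 198, 198, 199, 165, 119, 120, 121, 122, 121, 122, 120, 123, 122, 122, 108, 67, 68, 72, 76, 108, 105, 107, 107, 103, 93, 70]
scene -0.03 [195, 200, 198, 199, 200, 199, 137, 117, 121, 121, 122, 123, 123, 122, 122, 124, 125, 123, 123, 124, 116, 71, 69, 69, 98, 177, 167, 176, 177, 157, 88, 70]
scene 0.0 [185, 197, 167, 119, 121, 120, 119, 118, 119, 123, 118, 117, 120, 119, 117, 121, 121, 122, 121, 123, 112, 74, 71, 68, 79, 110, 107, 106, 106, 104, 86, 68]
scene 0.01 [120, 119, 121, 121, 120, 120, 121, 120, 117, 119, 120, 123, 120, 118, 119, 121, 122, 119, 123, 123, 112, 71, 68, 68, 79, 110, 106, 107, 106, 108, 79, 67]
side -0.09 [171, 164, 120, 112, 112, 111, 112, 113, 132, 162, 168, 173, 173, 165, 152, 134, 123, 118, 112, 97, 69, 66, 69, 83, 89, 67, 46, 44, 92, 112, 81, 67]
side -0.06 [167, 168, 169, 171, 174, 174, 174, 174, 164, 126, 114, 113, 114, 114, 113, 113, 113, 112, 112, 98, 68, 64, 67, 86, 93, 96, 106, 106, 102, 104, 103, 118]
side -0.03 [164, 171, 173, 172, 169, 146, 132, 130, 122, 114, 113, 114, 114, 113, 114, 114, 114, 114, 113, 96, 67, 63, 72, 114, 96, 97, 100, 99, 100, 107, 108, 103]
side 0.0 [28, 28, 75, 109, 112, 112, 112, 112, 113, 121, 123, 124, 123, 121, 117, 113, 113, 113, 112, 95, 68, 64, 66, 85, 93, 102, 105, 111, 114, 100, 89, 81]
side 0.01 [35, 27, 39, 91, 111, 112, 111, 111, 110, 111, 112, 111, 111, 111, 111, 111, 111, 111, 112, 99, 69, 64, 68, 85, 93, 98, 101, 100, 100, 98, 87, 80]
```

The board's far edge is square to the fence, with about 20 mm to go. Pushing on to contact.

Call:
{"api": "play_rows", "payload": {"series": "60 -3 0 0 0; 60 -6 0 0 0; 60 -9 0 0 0; 60 -12 0 0 0; 60 -14 0 0 0; 60 -15 0 0 0; 60 -16 0 0 0; 60 -16 0 0 0"}}

```text
clock: 13.6
tool_pos: [0.6145, -0.075, 0.0353]
ee_rot: [180.0, 0.0, -178.6]
wrist_force: [0.8, 0.5, -0.5]
finger_gap: 0.598
gripper_force: 0.0
```

Call:
{"api": "play_rows", "payload": {"series": "60 -1 0 0 0; 60 -2 0 0 0; 60 -2 0 0 0"}}

```text
clock: 13.9
tool_pos: [0.6165, -0.075, 0.0353]
ee_rot: [180.0, 0.0, -178.6]
wrist_force: [-0.7, -0.1, -0.3]
finger_gap: 0.602
gripper_force: 0.0
```

Call:
{"api": "play_rows", "payload": {"series": "60 -1 0 0 0; 60 -2 0 0 0; 60 -2 0 0 0"}}

```text
clock: 14.2
tool_pos: [0.6178, -0.0749, 0.0352]
ee_rot: [180.0, -0.1, -178.5]
wrist_force: [-2.3, -0.4, 1.1]
finger_gap: 0.598
gripper_force: 1.1
```

Call:
{"api": "play_rows", "payload": {"series": "60 -0.5 0 0 0; 60 -1 0 0 0; 60 -1 0 0 0; 60 -1 0 0 0"}}

```text
clock: 14.6
tool_pos: [0.6179, -0.0749, 0.0352]
ee_rot: [180.0, -0.2, -178.5]
wrist_force: [-5.9, -0.0, 3.9]
finger_gap: 0.599
gripper_force: 2.7
```

```bash
python3 bd.py
```

```text
[ 0.61787324 -0.07490606  0.03519604] [-5.76323036 -0.68211045  2.21090151]
scene -0.09 [74, 109, 155, 200, 197, 196, 202, 151, 118, 121, 120, 121, 123, 119, 171, 208, 205, 202, 202, 182, 147, 115, 119, 122, 118, 106, 108, 105, 109, 105, 96, 49]
scene -0.06 [40, 33, 108, 198, 197, 195, 199, 198, 200, 197, 197, 199, 198, 198, 150, 122, 120, 122, 123, 122, 120, 119, 121, 122, 116, 107, 106, 107, 108, 105, 95, 66]
scene -0.03 [83, 117, 141, 199, 198, 194, 198, 198, 201, 198, 153, 116, 121, 118, 120, 123, 122, 121, 123, 123, 122, 124, 123, 124, 118, 108, 106, 104, 131, 148, 88, 68]
scene 0.0 [56, 62, 115, 137, 168, 169, 157, 144, 118, 122, 118, 118, 118, 120, 121, 121, 122, 120, 119, 120, 120, 122, 125, 119, 118, 108, 109, 105, 107, 107, 85, 66]
scene 0.01 [117, 109, 111, 122, 123, 122, 122, 119, 122, 122, 121, 124, 121, 120, 118, 121, 118, 120, 121, 121, 121, 120, 121, 121, 118, 107, 108, 108, 106, 108, 79, 69]
side -0.09 [79, 152, 174, 173, 173, 173, 152, 118, 112, 112, 112, 113, 113, 129, 161, 168, 169, 171, 166, 147, 132, 117, 114, 111, 96, 57, 45, 44, 93, 112, 81, 68]
side -0.06 [24, 55, 133, 168, 170, 171, 171, 171, 173, 173, 174, 174, 174, 167, 126, 113, 114, 114, 114, 113, 113, 113, 113, 112, 102, 97, 106, 106, 102, 103, 105, 117]
side -0.03 [27, 24, 26, 67, 141, 158, 171, 173, 172, 167, 150, 128, 125, 123, 115, 114, 114, 113, 114, 114, 115, 115, 114, 113, 104, 98, 101, 100, 100, 107, 108, 104]
side 0.0 [35, 29, 26, 30, 29, 30, 26, 41, 102, 113, 111, 112, 113, 116, 120, 119, 119, 118, 117, 116, 114, 113, 114, 112, 103, 98, 105, 117, 117, 115, 106, 84]
side 0.01 [35, 33, 31, 45, 48, 33, 27, 27, 68, 106, 112, 111, 111, 110, 111, 110, 111, 111, 112, 112, 112, 111, 112, 110, 101, 98, 100, 100, 100, 98, 87, 80]
```

The dark gap is gone at every y sampled, and the push is stalled at about 6 N, so the edge is flush. Backing off and rising.

Call:
{"api": "play_rows", "payload": {"series": "60 2 0 0 0; 60 5 0 0 0; 60 15 0 0 0; 60 30 0 0 0; 60 45 0 -10 0; 60 50 0 -40 0; 60 50 0 -80 0; 60 50 0 -120 0; 60 50 0 -160 0; 60 50 0 -160 0"}}

```text
clock: 15.7
tool_pos: [0.5724, -0.0765, 0.2015]
ee_rot: [-179.9, 0.7, -178.6]
wrist_force: [0.7, 0.1, -0.1]
finger_gap: 0.598
gripper_force: 0.0
```

```bash
sed -i 's/400:\]=0/430:]=0/' th.py; python3 th.py; python3 bd.py | grep -E "^scene"
```

```text
(np.int32(133), array([320.,   3.]), array([ 0.556, -0.168,  0.5  ]), np.float64(0.471), np.float64(1.175))
(np.int32(259), array([318.,  63.]), array([ 0.558, -0.168,  0.408]), np.float64(0.386), np.float64(1.086))
(np.int32(1443), array([317., 102.]), array([ 0.559, -0.168,  0.341]), np.float64(0.328), np.float64(0.994))
(np.int32(385), array([414., 114.]), array([ 0.742, -0.168,  0.319]), np.float64(0.253), np.float64(1.585))
[ 0.57069362 -0.07629325  0.19841742] [-1.22243722 -0.18933255 -0.74035348]
scene -0.09 [108, 107, 153, 194, 192, 195, 193, 190, 194, 193, 192, 193, 196, 196, 195, 196, 198, 195, 196, 197, 193, 193, 194, 194, 195, 172, 171, 171, 174, 157, 89, 49]
scene -0.06 [110, 107, 140, 192, 189, 191, 193, 191, 193, 196, 193, 194, 192, 193, 199, 197, 193, 196, 196, 196, 196, 195, 197, 198, 187, 171, 174, 172, 174, 158, 91, 66]
scene -0.03 [112, 111, 140, 195, 193, 191, 195, 194, 192, 193, 194, 197, 197, 196, 196, 198, 198, 197, 199, 199, 197, 200, 198, 199, 199, 176, 172, 169, 159, 153, 86, 65]
scene 0.0 [111, 113, 125, 147, 157, 116, 116, 117, 118, 117, 116, 117, 118, 119, 118, 118, 119, 120, 118, 117, 118, 119, 117, 119, 114, 104, 103, 102, 106, 103, 85, 63]
scene 0.01 [107, 101, 106, 119, 121, 119, 120, 118, 119, 119, 117, 118, 120, 117, 116, 115, 118, 118, 119, 120, 119, 119, 118, 119, 117, 107, 104, 105, 104, 105, 77, 68]
```

The arm is at 1.585 rad, on its stop, the board touches the fence all along its edge, and the robot is clear.

```bash
python3 -c "
from rig import env
print(env.finish_job())"
```

```text
the job is handed in; nothing more can be done
None
```

The job is handed in: the trimmer arm stays raised at its stop (about 1.59 rad) and the board is flush against the fence; I raised the arm by pressing its counterweight end down with the shut fingers, because the downward-only tool could not get under the handle.

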